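Take the used tape reel off the spindle of its case

TASK

The reel of indicator tape in the clear-lidded case by the autoclave has to be changed. Lift the lid right back until it rests on its stop, then turn the reel until the slot in its collar lines up with the cross-bar on top of the spindle, slide it straight up off the spindle, and set it down (do not drop it) flat on its flange, collar up, inside the steel tray. Leave the lid open on its stop and do not disturb the other things on the counter.

Things in the scene. Friction and masses are not known exactly. Their poses are not given: they have to be found in the camera images.
- case: grey open case, 180 x 180 mm outside, 100 mm tall, walls and floor 6 mm thick, fixed to the counter. Origin: centre of its underside. The lid's hinge runs along its y axis on its +x rim; +x points roughly away from the robot. It stands left or right, the tray on the other side
- lid (a joint): the clear lid (180 x 180 x 6 mm, 250 g) of the case, hinged on the +x rim: 0 closed, 1.8 rad open on its stop, just past upright. It is loose on its hinge: it falls shut from below about 1.45 rad and falls back onto the stop from above about 1.55 rad
- lid_hinge (a point): the lid's hinge axis, at the middle of the case's +x rim, 100.5 mm above the counter; axis along the case's y
- lid_handle (a point): middle of the lid's handle, a round steel bar 12 mm thick and 100 mm long along the case's y, on two end posts; its axis is 34 mm above the lid's upper face, 168 mm from the hinge towards the free edge (the lid ends 12 mm beyond it). Closed, the bar's axis is 140.5 mm above the counter
- spindle_axis (a point): foot of the spindle on the inner floor of the case, at its middle, 6 mm above the counter; axes as the case. An upright steel rod 12 mm thick, with a foot disc 38 mm across and 8 mm high
- spindle_top (a point): top of the spindle, 87 mm above its foot (axes as the case): a fixed steel cross-bar (T-head) 36 mm long, 8 mm wide, from 78 to 87 mm above the foot. The direction in which the cross-bar points differs every time and is NOT reported by this pose: look at it or find it by touch
- reel: white reel on the spindle, about 250 g: flanges 100 mm across at 0-4 and 38-42 mm, paper tape between, a collar 54 mm across at 42-74 mm to grip from above. Origin: centre of its underside. Bore 42 mm, but the collar's top (68-74 mm) is a plate with only a slot 15 x 42 mm along the reel's x. The cross-bar is 4 mm above it: the reel comes up only when both line up within 8 degrees, not at the start
- tray: shallow steel tray 190 x 190 mm, 22 mm tall, walls and floor 3 mm, fixed. Origin: centre of its underside
- media_bottle: amber glass bottle, 68 mm across, 150 mm tall, behind the gap between case and tray. Origin: centre of its underside
- beaker: glass beaker, 70 mm across, 95 mm tall, on the left side. Origin: centre of its underside
- spatula: steel spatula, 170 mm long, lying along x in the gap between case and tray. Origin: on its underside
- tip_box: pipette tip box 85 x 120 x 73 mm on the right side. Origin: centre of its underside

How it is judged:
By the outcome, as a careful person would: the job done as asked, in the order asked, and still so for the second after the job is handed in, with the robot touching nothing.
It also fails if it takes over 64 s, if anything falls off the work surface, if the arm or the gripper's body presses on something with over 40 N, if the wrist force passes 120 N, or if a joint passes its speed limit or range.

ROBOT

A 6-joint arm with a two-finger parallel gripper is mounted at the origin on the work surface. World frame = base frame: x ahead of the robot, y to its left, z up, the work surface at z = 0. Lengths are in m, angles in rad, forces in N, time in s.
With the tool pointing down it reaches from about 0.325 to 0.75 m from the base axis. Payload 7.6 kg.
Tool frame: the origin (TCP) lies at the very end of the fingers, on their centre line; the grasp point (between the pads) lies 19 mm behind it; x points along the fingers, y is the direction in which the jaws open and shut, and the axes are right-handed (so a half turn about x gives the same grasp; the last joint's range is limited). The gripper opens to 85 mm and grips with 20 to 120 N. Pads are 22 mm wide; open, the fingers measure 114 mm over their backs; the gripper's body (76 mm by 85 mm) begins 54 mm behind the grasp point. The pads swing forward as they close: fully open they stand 13 mm farther back than shut.
Start: joints at [1.208, 0.052, 1.401, -0, 1.689, -0.07], TCP at [0.152, 0.503, 0.231] pointing down, gripper open.
Joint ranges: [-2.9, 2.9], [-0.91, 2.17], [0.12, 2.37], [-1.06, 4.2], [0.26, 2.73], [-2.93, 2.93]. Speed limits (rad/s): [2.57, 2.57, 3.01, 3.14, 3.14, 3.14].

INTERFACE

Orientations are given as a 3x3 rotation matrix whose columns are the frame's x, y, z axes.
In Python, from bench import env, eyes, order, nets gives the robot as it stands.
- The arm moves only by the tool step_arm, never from a script. Its argument "motion" is a list that holds one entry, the list of rows, each a list of 7 numbers: the turn, a rotation vector about the tool's x, y, z in rad, then the shift along the tool's x, y, z in m, then the closure, from -1 (fully open) to 1 (shut). A call has 1 to 12 rows; each row shifts and turns the commanded pose from where the row before left it, along the tool's axes as they then stand; what a row does not reach is not made up. A row lasts 1/12 s, in which the tool goes at most 41.7 mm and 7.16 degrees, less where a joint would pass 70% of its speed; a pose out of reach is approached as far as the arm can. A call is refused whole if a number of a shift passes 0.0417 or a number of a turn 0.125, either way. A call with a gripper value outside its range is refused whole. The fingers move at their own pace and stop on an object; "grip_force" is the grip in N (left out, the last holds). Time passes only in rows, so rows that do not move let the fingers close. It gives the time, the measured TCP pose, the force and the opening at its end, in the units of the state.
- env.state(): the state, without advancing time (a new reading comes with each control period).
- eyes.capture(name): name is "scene" or "top"; returns a dict with "pixels" (400x640x3 uint8, red, green, blue), "mtx" (3x3 intrinsics, pixels), "pose" (4x4, takes a point from camera to world coordinates). Camera axes: x right, y down, z forward; pixel columns grow to the right and rows downward; lengths in m; the calibration is good to about 2 mm. A picture is of the moment at which its call begins. There is no depth.
- order.job_done(): hands the job in, once; it reports no verdict.
Trained networks look in the newest picture that a camera, given by its name, has taken for a name from the list of things; names that differ only in an ending like _2 or _b are one class to them, and where a whole thing is asked for, a point or a joint stands for the part that bears it (a point fixed in the world has none). Each returns a list of dicts, best first, with "confidence" (0 to 1); they miss things now and then, are a little off and sometimes report something else, mostly with a low value. They report only what shows in the picture. A call takes as long as a camera call.
- nets.masks_of(camera, target): "mask" (400x640 bool, what is visible of it).
- nets.tip_of(camera, target): "point" ([x, y, z] in m, in world coordinates, good to about 4 mm: a listed point, or the origin of a listed thing).
The state is a dict: "time": time; "joint_pos": joint angles; "qvel": joint speeds; "effort": joint torques, N m; "eef_pos": TCP position; "eef_rot": TCP orientation; "force": force on the tool from outside, world axes, zero at the start; "moment": the same for the moment, N m; "width": finger opening in m.
Only numpy, scipy, OpenCV 4.12 (cv2) and the standard library are available. Lean on these libraries where they do the work, as an engineer would, in place of code of your own. Each camera call takes 0.05 s, during which the arm holds its last target.

## Working session

There is one attempt and no reset: what is moved stays moved. The work goes in short steps, Python scripts to look and compute and a tool call to move; the robot and the scene stay as the last step left them, time stands still between calls to the robot, and variables do not carry over. Pictures are saved under pics/ and viewed, and the job is handed in when it is done.

Besides the shell and the picture viewer there is one more tool, called after "Call:" in YAML: its name, and indented under it one key for each argument. step_arm: Moves the arm, as the interface text tells. Its arguments: {"type":"object","properties":{"motion":{"type":"array","items":{"type":"array","items":{"type":"array","items":{"type":"number"}}}},"grip_force":{"type":"number"}},"required":["motion"]}

```bash
ls; mkdir -p pics
python3 - <<'E'
from bench import env, eyes, order, nets
import cv2,numpy as np
for c in("scene","top"):
    r=eyes.capture(c);cv2.imwrite(f"pics/{c}0.png",r["pixels"][:,:,::-1])
    print(c,r["mtx"].round(1).tolist(),r["pose"].round(3).tolist())
    for t in["case","lid_hinge","lid_handle","spindle_axis","spindle_top","reel","tray","media_bottle","beaker","spatula","tip_box"]:
        o=nets.tip_of(c,t)
        print(t,[(x["point"] if isinstance(x["point"],list) else np.round(x["point"],4).tolist(),round(x["confidence"],2)) for x in o[:2]])
s=env.state();print({k:np.round(v,3).tolist() for k,v in s.items()})
E
```

```text
pics
scene [[366.2, 0.0, 321.0], [0.0, 366.2, 198.9], [0.0, 0.0, 1.0]] [[-0.309, 0.737, -0.601, 1.301], [0.951, 0.23, -0.207, 0.227], [-0.014, -0.636, -0.772, 1.05], [0.0, 0.0, 0.0, 1.0]]
case [([0.4992, -0.1762, -0.0052], 0.94), ([0.4288, -0.499, 0.0033], 0.46)]
lid_hinge [([0.5951, -0.1681, 0.1011], 0.76)]
lid_handle [([0.426, -0.1788, 0.1368], 0.95)]
spindle_axis []
spindle_top [([0.5033, -0.176, 0.0923], 0.66)]
reel []
tray [([0.5188, 0.1745, 0.0009], 0.82)]
media_bottle [([0.7375, 0.0146, -0.0037], 0.67)]
beaker [([0.4731, 0.4584, -0.0013], 0.84)]
spatula [([0.4845, -0.0029, -0.0027], 0.63)]
tip_box [([0.4284, -0.4975, 0.0041], 0.56)]
top [[400.2, 0.0, 317.4], [0.0, 400.2, 202.3], [0.0, 0.0, 1.0]] [[0.015, -0.993, 0.12, 0.415], [-1.0, -0.015, 0.003, -0.026], [-0.002, -0.12, -0.993, 1.505], [0.0, 0.0, 0.0, 1.0]]
case [([0.5065, -0.1748, -0.0028], 0.72)]
lid_hinge [([0.5924, -0.1723, 0.0967], 0.78)]
lid_handle [([0.5192, 0.1763, -0.0008], 0.66), ([0.4282, -0.1834, 0.1397], 0.64)]
spindle_axis [([0.4814, 0.0043, 0.0016], 0.58)]
spindle_top [([0.5021, -0.1738, 0.094], 0.85)]
reel [([0.5061, -0.1732, -0.0026], 0.67)]
tray [([0.519, 0.1744, 0.0013], 0.62)]
media_bottle [([0.7371, 0.0133, 0.0031], 0.69)]
beaker [([0.4785, 0.4573, -0.0012], 0.59)]
spatula [([0.4829, 0.0044, -0.0004], 0.77), ([0.5063, -0.1719, 0.0952], 0.16)]
tip_box [([0.4302, -0.4986, -0.003], 0.86)]
{'time': 1.2, 'joint_pos': [1.208, 0.052, 1.401, 0.0, 1.689, -0.07], 'qvel': [0.001, -0.001, -0.001, -0.001, 0.002, 0.002], 'effort': [0.0, -38.153, -36.032, -0.0, 0.0, -0.0], 'eef_pos': [0.152, 0.503, 0.231], 'eef_rot': [[0.0, 0.289, 0.957], [0.0, 0.957, -0.289], [-1.0, 0.0, -0.0]], 'force': [0.281, -0.972, 0.471], 'moment': [-0.014, 0.001, 0.001], 'width': 0.085}
```

View images.

View pics/scene0.png

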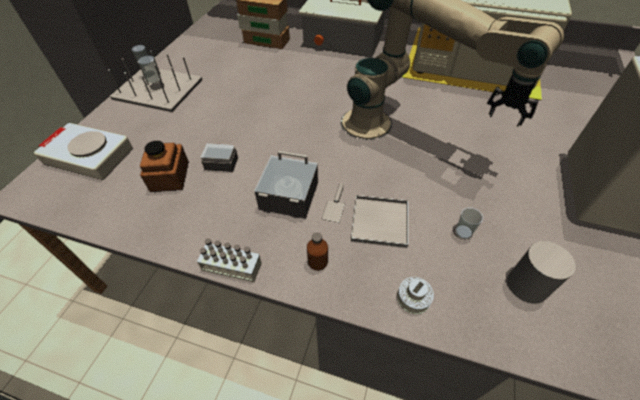

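View pics/top0.png

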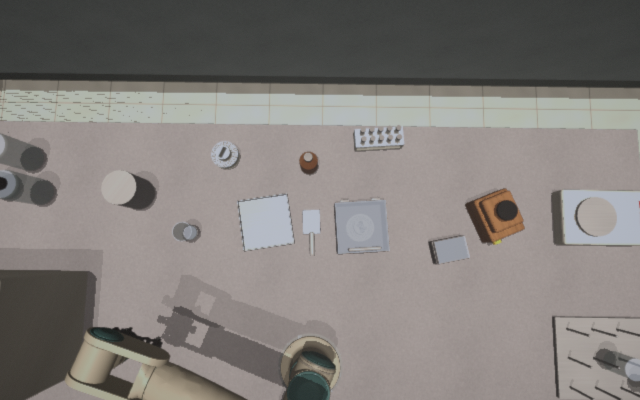

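Run:
```python
import cv2
a=cv2.imread("pics/top0.png")[150:280,310:430]
cv2.imwrite("pics/topz.png",cv2.resize(a,None,fx=4.5,fy=4.5,interpolation=cv2.INTER_CUBIC))
a=cv2.imread("pics/scene0.png")[150:290,120:280]
cv2.imwrite("pics/scz.png",cv2.resize(a,None,fx=4.2,fy=4.2,interpolation=cv2.INTER_CUBIC))
```

```text
(no output)
```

View pics/topz.png

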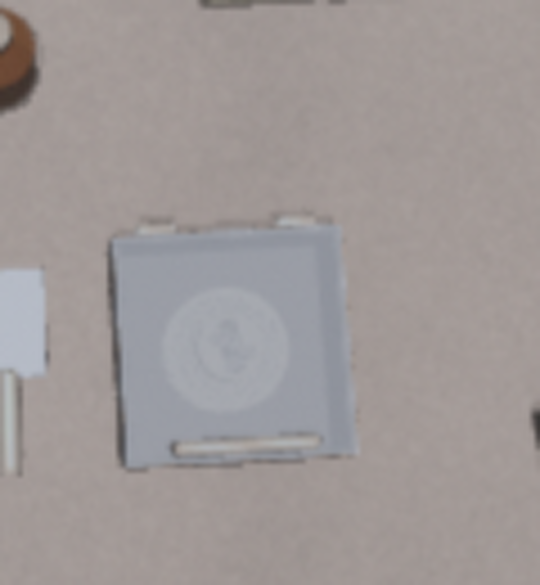

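View pics/scz.png

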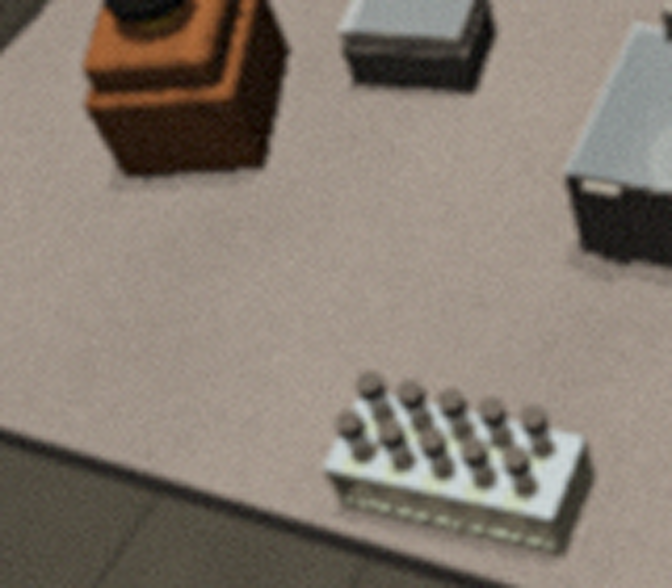

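```bash
cat > h.py <<'E'
from bench import env, eyes, order, nets
import cv2,numpy as np
def ray(r,u,v,z):
    K,P=r["mtx"],r["pose"]; d=P[:3,:3]@np.linalg.inv(K)@[u,v,1]; o=P[:3,3]
    return o+d*(z-o[2])/d[2]
def proj(r,p):
    P=r["pose"]; c=P[:3,:3].T@(np.array(p)-P[:3,3]); q=r["mtx"]@c; return q[:2]/q[2]
def delta(p,yaw=None):
    """shift in tool axes (and turn about tool x) to world p"""
    s=env.state();R=np.array(s["eef_rot"]);d=R.T@(np.array(p)-s["eef_pos"])
    cy=np.arctan2(R[1,1],R[0,1]); print("t",round(s["time"],2),"pos",np.round(s["eef_pos"],4),"yaw",round(cy,3),"F",np.round(s["force"],1),"w",round(s["width"],4),"q",np.round(s["joint_pos"],2))
    print("shift",d.round(4),"turn x",None if yaw is None else round(cy-yaw,3))
def snap(c,name,box=None,f=1):
    r=eyes.capture(c);a=r["pixels"][:,:,::-1]
    if box: a=a[box[1]:box[3],box[0]:box[2]]
    cv2.imwrite(f"pics/{name}.png",cv2.resize(a,None,fx=f,fy=f,interpolation=cv2.INTER_CUBIC)); return r
E
python3 - <<'E'
from h import *
r=eyes.capture("top")
f=lambda a,b,z:ray(r,310+a/4.5,150+b/4.5,z)
e=[f(175,448,.1405),f(320,439,.1405)];print(np.round(e,4),np.mean(e,0).round(4));d=e[0]-e[1];print(np.arctan2(-d[0],d[1]),np.linalg.norm(d))
c=[f(112,240,.104),f(338,228,.104),f(355,455,.104),f(127,467,.104)];print(np.round(c,4),np.mean(c,0))
for i in range(4):
    d=c[(i+1)%4]-c[i];print(np.arctan2(d[1],d[0]),np.linalg.norm(d))
delta([0.4,0.2,0.231],0.075)
E
```

```text
[[ 0.4202 -0.1301  0.1405]
 [ 0.4286 -0.2392  0.1405]] [ 0.4244 -0.1846  0.1405]
0.07670075476822909 0.10937568966304242
[[ 0.5813 -0.0826  0.104 ]
 [ 0.5935 -0.2596  0.104 ]
 [ 0.4171 -0.2718  0.104 ]
 [ 0.4052 -0.096   0.104 ]] [ 0.49926701 -0.17751026  0.104     ]
-1.5024188101446523 0.17737585939564213
-3.0724122008321135 0.17682392019529677
1.6381221252587796 0.17626193159136727
0.07548798531137309 0.1766429507565682
t 1.25 pos [0.1515 0.5027 0.2313] yaw 1.278 F [ 0.   0.1 -0.4] w 0.0855 q [ 1.21  0.05  1.4  -0.    1.69 -0.07]
shift [ 3.000e-04 -2.181e-01  3.253e-01] turn x 1.203
```

Call:
step_arm:
  motion:
    - [[0.12, 0, 0, 0, 0, 0, -1], [0.12, 0, 0, 0, 0, 0, -1], [0.12, 0, 0, 0, 0, 0, -1], [0.12, 0, 0, 0, 0, 0, -1], [0.12, 0, 0, 0, 0, 0, -1], [0.12, 0, 0, 0, 0, 0, -1], [0.12, 0, 0, 0, 0, 0, -1], [0.12, 0, 0, 0, 0, 0, -1], [0.12, 0, 0, 0, 0, 0, -1], [0.12, 0, 0, 0, 0, 0, -1]]
  grip_force: 20

```text
time: 2.08
eef_pos: [0.1515, 0.5027, 0.2313]
eef_rot: [[0.0, 0.997, 0.072], [0.0, 0.072, -0.997], [-1.0, 0.0, -0.0]]
force: [-0.0, 0.1, 0.4]
width: 0.0851
```

```bash
python3 -c "
from h import *
delta([0.4,0.2,0.231],0.075)
delta([0.426,-0.181,0.231],0.075)"
```

```text
t 2.08 pos [0.1515 0.5027 0.2313] yaw 0.072 F [-0.   0.1  0.4] w 0.0851 q [ 1.21  0.05  1.4  -0.    1.69  1.14]
shift [3.000e-04 2.260e-01 3.198e-01] turn x -0.003
t 2.08 pos [0.1515 0.5027 0.2313] yaw 0.072 F [-0.   0.1  0.4] w 0.0851 q [ 1.21  0.05  1.4  -0.    1.69  1.14]
shift [3.000e-04 2.245e-01 7.017e-01] turn x -0.003
```

Call:
step_arm:
  motion:
    - [[0, 0, 0, 0, 0.02, 0.03, -1], [0, 0, 0, 0, 0.02, 0.03, -1], [0, 0, 0, 0, 0.02, 0.03, -1], [0, 0, 0, 0, 0.02, 0.03, -1], [0, 0, 0, 0, 0.02, 0.03, -1], [0, 0, 0, 0, 0.02, 0.03, -1], [0, 0, 0, 0, 0.02, 0.03, -1], [0, 0, 0, 0, 0.02, 0.03, -1], [0, 0, 0, 0, 0.02, 0.03, -1], [0, 0, 0, 0, 0.02, 0.03, -1], [0, 0, 0, 0, 0.02, 0.03, -1], [0, 0, 0, 0, 0, 0.03, -1]]

```text
time: 3.08
eef_pos: [0.4008, 0.1591, 0.231]
eef_rot: [[0.0, 0.997, 0.077], [-0.0, 0.077, -0.997], [-1.0, 0.0, 0.0]]
force: [-0.3, -0.1, 0.1]
width: 0.0857
```

Call:
step_arm:
  motion:
    - [[0, 0, 0, 0, 0, 0.035, -0.3], [0, 0, 0, 0, 0, 0.035, -0.3], [0, 0, 0, 0, 0, 0.035, -0.3], [0, 0, 0, 0, 0, 0.035, -0.3], [0, 0, 0, 0, 0, 0.035, -0.3], [0, 0, 0, 0, 0, 0.035, -0.3], [0, 0, 0, 0, 0, 0.035, -0.3], [0, 0, 0, 0, 0, 0.035, -0.3], [0, 0, 0, 0, 0, 0.035, -0.3], [0, 0, 0, 0, 0, 0, -0.3]]

```text
time: 3.92
eef_pos: [0.4231, -0.1578, 0.231]
eef_rot: [[-0.001, 0.997, 0.073], [-0.001, 0.073, -0.997], [-1.0, -0.001, 0.001]]
force: [-0.2, -1.0, -0.3]
width: 0.0554
```

```bash
python3 -c "
from h import *
delta([0.4255,-0.182,0.18],0.076)
for c in ('scene','top'):
  r=eyes.capture(c)
  for t in ('lid_handle','spindle_top','lid_hinge'):
    print(c,t,[(np.round(x['point'],4),round(x['confidence'],2)) for x in nets.tip_of(c,t)[:2]])
"
```

```text
t 3.92 pos [ 0.4231 -0.1578  0.231 ] yaw 0.073 F [-0.2 -1.  -0.3] w 0.0554 q [-0.44 -0.16  1.6  -0.    1.7  -0.51]
shift [0.051  0.0007 0.0243] turn x -0.003
scene lid_handle [(array([ 0.4262, -0.1789,  0.1409]), 0.61), (array([ 0.7355,  0.0173, -0.0022]), 0.24)]
scene spindle_top [(array([ 0.5018, -0.177 ,  0.0963]), 0.79)]
scene lid_hinge [(array([ 0.5914, -0.1675,  0.0973]), 0.88)]
top lid_handle []
top spindle_top [(array([ 0.5024, -0.1727,  0.0945]), 0.89)]
top lid_hinge [(array([ 0.5969, -0.1698,  0.0977]), 0.63)]
```

Call:
step_arm:
  motion:
    - [[0, 0, 0, 0.02, 0.0005, 0.023, -0.3], [0, 0, 0, 0.02, 0.0005, 0, -0.3], [0, 0, 0, 0.02, 0, 0, -0.3], [0, 0, 0, 0.02, 0, 0, -0.3], [0, 0, 0, 0.015, 0, 0, -0.3], [0, 0, 0, 0.011, 0, 0, -0.3], [0, 0, 0, 0, 0, 0, -0.3]]

```text
time: 4.9
eef_pos: [0.4253, -0.1749, 0.123]
eef_rot: [[-0.004, 0.997, 0.079], [0.002, 0.079, -0.997], [-1.0, -0.003, -0.002]]
force: [0.1, -0.0, -0.9]
width: 0.0556
```

Call:
step_arm:
  motion:
    - [[0, 0, 0, 0, 0, 0, 0.6], [0, 0, 0, 0, 0, 0, 0.6], [0, 0, 0, 0, 0, 0, 1], [0, 0, 0, 0, 0, 0, 1], [0, 0, 0, 0, 0, 0, 1], [0, 0, 0, 0, 0, 0, 1]]
  grip_force: 20

```text
time: 5.4
eef_pos: [0.4236, -0.1765, 0.1265]
eef_rot: [[-0.007, 0.997, 0.077], [-0.001, 0.077, -0.997], [-1.0, -0.007, 0.0]]
force: [-20.1, 1.1, 13.1]
width: 0.0112
```

```bash
python3 -c "
from h import *
delta([0.4255,-0.181,0.1245],0.076)
"
```

```text
t 5.4 pos [ 0.4236 -0.1765  0.1265] yaw 0.077 F [-20.1   1.1  13.1] w 0.0112 q [-0.47 -0.07  1.73 -0.    1.48 -0.55]
shift [0.002  0.0015 0.0047] turn x 0.001
```

```bash
python3 -c "
import numpy as np
t=np.linspace(0,1.76,23)
a=.168*(1-np.cos(t))+.04*np.sin(t);z=.168*np.sin(t)-.04*(1-np.cos(t))
for i in range(1,23):print(i,t[i].round(2),[round(-(z[i]-z[i-1]),4),round(a[i]-a[i-1],4)],a[i].round(4),z[i].round(4))
"
```

```text
1 0.08 [np.float64(-0.0133), np.float64(0.0037)] 0.0037 0.0133
2 0.16 [np.float64(-0.013), np.float64(0.0048)] 0.0085 0.0263
3 0.24 [np.float64(-0.0125), np.float64(0.0058)] 0.0143 0.0388
4 0.32 [np.float64(-0.012), np.float64(0.0068)] 0.0211 0.0508
5 0.4 [np.float64(-0.0114), np.float64(0.0077)] 0.0288 0.0623
6 0.48 [np.float64(-0.0108), np.float64(0.0086)] 0.0375 0.0731
7 0.56 [np.float64(-0.0101), np.float64(0.0095)] 0.0469 0.0831
8 0.64 [np.float64(-0.0093), np.float64(0.0102)] 0.0571 0.0924
9 0.72 [np.float64(-0.0084), np.float64(0.0109)] 0.0681 0.1008
10 0.8 [np.float64(-0.0075), np.float64(0.0116)] 0.0796 0.1084
11 0.88 [np.float64(-0.0066), np.float64(0.0121)] 0.0918 0.115
12 0.96 [np.float64(-0.0056), np.float64(0.0126)] 0.1044 0.1206
13 1.04 [np.float64(-0.0046), np.float64(0.013)] 0.1175 0.1251
14 1.12 [np.float64(-0.0035), np.float64(0.0134)] 0.1308 0.1286
15 1.2 [np.float64(-0.0024), np.float64(0.0136)] 0.1444 0.1311
16 1.28 [np.float64(-0.0013), np.float64(0.0137)] 0.1582 0.1324
17 1.36 [np.float64(-0.0002), np.float64(0.0138)] 0.172 0.1327
18 1.44 [np.float64(0.0009), np.float64(0.0138)] 0.1857 0.1318
19 1.52 [np.float64(0.002), np.float64(0.0137)] 0.1994 0.1298
20 1.6 [np.float64(0.0031), np.float64(0.0135)] 0.2129 0.1268
21 1.68 [np.float64(0.0041), np.float64(0.0132)] 0.2261 0.1226
22 1.76 [np.float64(0.0052), np.float64(0.0128)] 0.2389 0.1175
```

Call:
step_arm:
  motion:
    - [[0, 0, 0, -0.003, -0.002, 0, 1], [0, 0, 0, -0.0133, 0.0037, 0, 1], [0, 0, 0, -0.013, 0.0048, 0, 1], [0, 0, 0, -0.0125, 0.0058, 0, 1], [0, 0, 0, -0.012, 0.0068, 0, 1], [0, 0, 0, 0, 0, 0, 1]]

```text
time: 5.9
eef_pos: [0.4463, -0.1748, 0.182]
eef_rot: [[0.003, 0.997, 0.078], [-0.001, 0.078, -0.997], [-1.0, 0.003, 0.002]]
force: [-6.4, 0.1, 2.7]
width: 0.0111
```

Call:
step_arm:
  motion:
    - [[0, 0, 0, -0.0114, 0.0077, 0, 1], [0, 0, 0, -0.0108, 0.0086, 0, 1], [0, 0, 0, -0.0101, 0.0095, 0, 1], [0, 0, 0, -0.0093, 0.0102, 0, 1], [0, 0, 0, -0.0084, 0.0109, 0, 1], [0, 0, 0, -0.0075, 0.0116, 0, 1], [0, 0, 0, -0.0066, 0.0121, 0, 1], [0, 0, 0, -0.0056, 0.0126, 0, 1], [0, 0, 0, 0, 0, 0, 1]]

```text
time: 6.65
eef_pos: [0.5294, -0.1685, 0.25]
eef_rot: [[0.002, 0.997, 0.078], [-0.002, 0.078, -0.997], [-1.0, 0.002, 0.002]]
force: [-4.0, -2.1, 6.3]
width: 0.011
```

```bash
python3 -c "
from h import *
snap('scene','s1',(200,80,420,280),3.2)
"
```

```text
(no output)
```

View pics/s1.png

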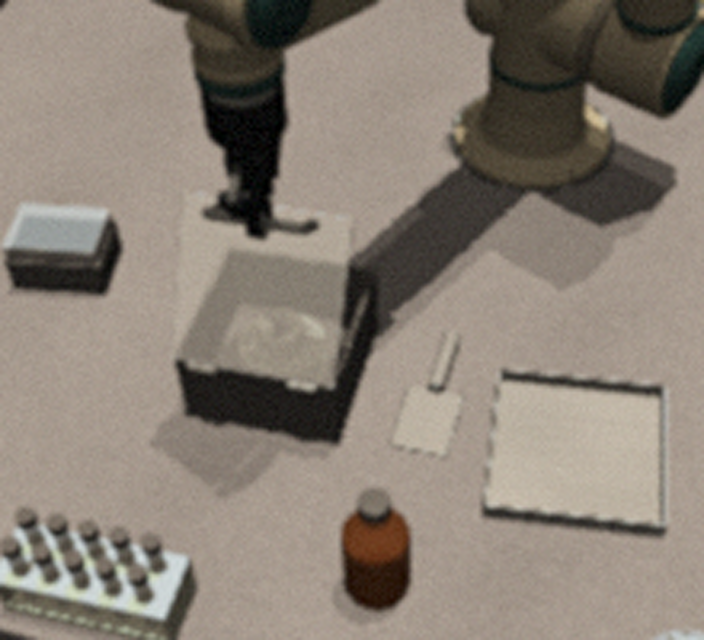

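The lid stands at about 55°, with the handle held between the fingers at (255,220) in the crop. I'll carry on along the arc.

Call:
step_arm:
  motion:
    - [[0, 0, 0, -0.0046, 0.013, 0, 1], [0, 0, 0, -0.0035, 0.0134, 0, 1], [0, 0, 0, -0.0024, 0.0136, 0, 1], [0, 0, 0, -0.0013, 0.0137, 0, 1], [0, 0, 0, -0.0002, 0.0138, 0, 1], [0, 0, 0, 0.0009, 0.0138, 0, 1], [0, 0, 0, 0.002, 0.0137, 0, 1], [0, 0, 0, 0, 0, 0, 1]]

```text
time: 7.37
eef_pos: [0.6242, -0.1608, 0.2572]
eef_rot: [[0.001, 0.997, 0.078], [-0.0, 0.078, -0.997], [-1.0, 0.001, 0.001]]
force: [-0.4, -3.0, 1.2]
width: 0.0113
```

Call:
step_arm:
  motion:
    - [[0, 0, 0, 0.0031, 0.0135, 0, 1], [0, 0, 0, 0.0041, 0.0132, 0, 1], [0, 0, 0, 0.002, 0.005, 0, 1], [0, 0, 0, 0, 0, 0, 1]]

```text
time: 7.7
eef_pos: [0.6552, -0.1587, 0.2486]
eef_rot: [[0.002, 0.997, 0.078], [-0.001, 0.078, -0.997], [-1.0, 0.002, 0.001]]
force: [1.9, -2.7, 3.5]
width: 0.0111
```

```bash
python3 -c "
from h import *
delta([0.4255,-0.181,0.1245],0.076)
snap('scene','s2',(200,80,420,280),3.2)
"
```

```text
t 7.7 pos [ 0.6552 -0.1587  0.2486] yaw 0.078 F [ 1.9 -2.7  3.5] w 0.0111 q [-0.29  0.49  0.85 -0.    1.8  -0.37]
shift [ 0.1237 -0.231   0.0043] turn x 0.002
```

View pics/s2.png

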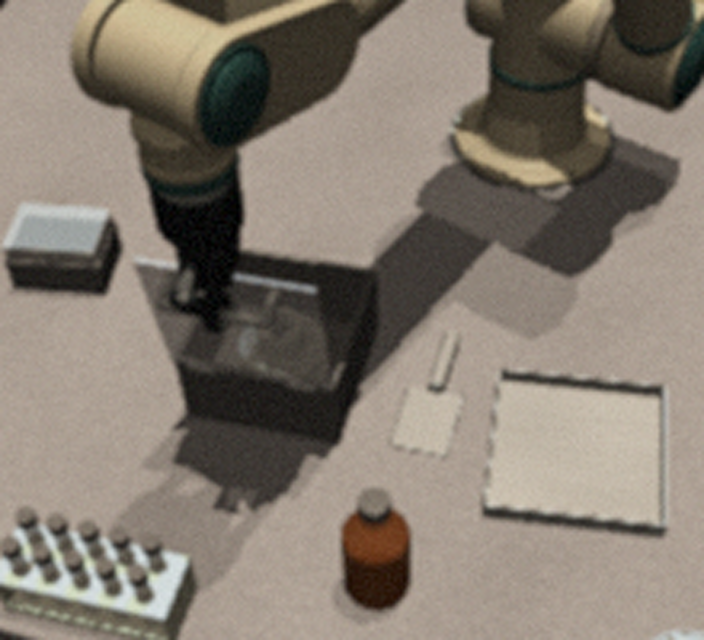

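Call:
step_arm:
  motion:
    - [[0, 0, 0, 0, 0, 0, 0.4], [0, 0, 0, 0, 0, 0, 0.4], [0, 0, 0, 0.001, 0.005, 0, 0.4], [0, 0, 0, 0.001, 0.005, 0, 0.4], [0, 0, 0, 0, 0.003, 0, 0.4], [0, 0, 0, 0, 0, 0, 0.4], [0, 0, 0, 0, 0, 0, 0.4]]

```text
time: 8.33
eef_pos: [0.6676, -0.157, 0.2462]
eef_rot: [[-0.001, 0.997, 0.078], [0.0, 0.078, -0.997], [-1.0, -0.001, -0.0]]
force: [1.3, 0.1, -0.2]
width: 0.0256
```

Call:
step_arm:
  motion:
    - [[0, 0, 0, -0.008, 0, 0, 0.4], [0, 0, 0, -0.01, 0, 0, 0.4], [0, 0, 0, -0.015, 0, 0, 0.4], [0, 0, 0, -0.02, 0, 0, 0.4], [0, 0, 0, -0.02, 0, 0, 0.4], [0, 0, 0, 0, 0, 0, 0.4]]

```text
time: 8.83
eef_pos: [0.6679, -0.1573, 0.3267]
eef_rot: [[0.009, 0.997, 0.078], [-0.003, 0.078, -0.997], [-1.0, 0.009, 0.003]]
force: [-0.6, 0.3, 0.9]
width: 0.0256
```

```bash
python3 -c "
from h import *
delta([0.502,-0.175,0.32],0.076)
snap('scene','s3',(200,80,420,280),3.2)
"
```

```text
t 8.83 pos [ 0.6679 -0.1573  0.3267] yaw 0.078 F [-0.6  0.3  0.9] w 0.0256 q [-0.29  0.55  0.61  0.    1.97 -0.36]
shift [ 0.0052 -0.1669  0.0047] turn x 0.002
```

View pics/s3.png

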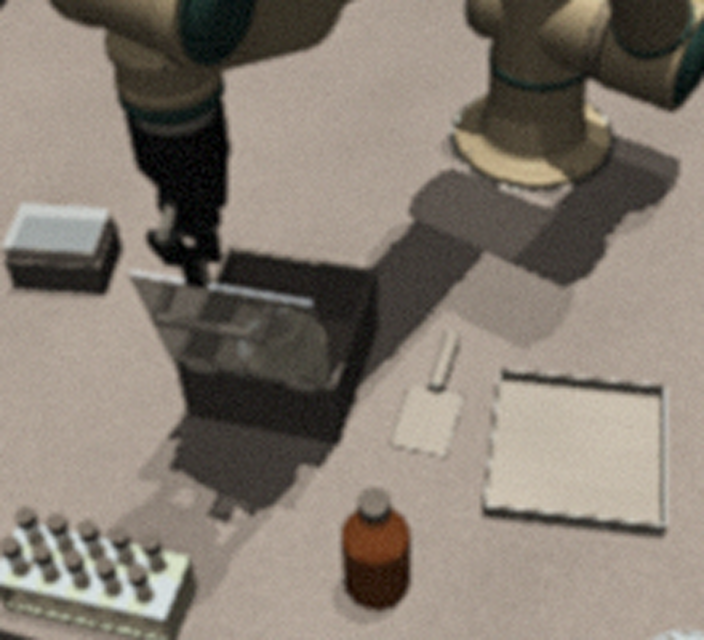

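Call:
step_arm:
  motion:
    - [[0, 0, 0, 0, -0.03, 0, -0.9], [0, 0, 0, 0, -0.03, 0, -0.9], [0, 0, 0, 0, -0.03, 0, -0.9], [0, 0, 0, 0, -0.03, -0.01, -0.9], [0, 0, 0, 0, -0.025, -0.025, -0.9], [0, 0, 0, 0, -0.025, -0.025, -0.9], [0, 0, 0, 0, -0.02, -0.03, -0.9], [0, 0, 0, 0, -0.02, -0.03, -0.9], [0, 0, 0, 0, -0.02, -0.03, -0.9], [0, 0, 0, 0, -0.01, -0.03, -0.9], [0, 0, 0, 0, 0, -0.03, -0.9], [0, 0, 0, 0, 0, -0.03, -0.9]]

```text
time: 9.88
eef_pos: [0.4084, 0.0646, 0.3196]
eef_rot: [[0.001, 0.997, 0.077], [0.0, 0.077, -0.997], [-1.0, 0.001, -0.0]]
force: [0.4, 0.2, -0.1]
width: 0.0809
```

```bash
python3 -c "
from h import *
delta([0.502,-0.175,0.15],0.076)
r=snap('top','t4',(320,180,410,270),6.5)
cv2.imwrite('pics/t4full.png',r['pixels'][:,:,::-1])
print(proj(r,[.502,-.175,.08]),proj(r,[.502,-.175,.093]))
for t in ('reel','spindle_top','lid','spindle_axis','tray'): print(t,[(np.round(x['point'],4),round(x['confidence'],2)) for x in nets.tip_of('top',t)[:2]])
snap('scene','s4',(250,120,350,220),6)
for t in ('reel','spindle_top','tray'): print(t,[(np.round(x['point'],4),round(x['confidence'],2)) for x in nets.tip_of('scene',t)[:2]])
"
```

```text
t 9.88 pos [0.4084 0.0646 0.3196] yaw 0.077 F [ 0.4  0.2 -0.1] w 0.0809 q [ 0.07 -0.27  1.52  0.    1.89 -0.01]
shift [0.1696 0.0747 0.2461] turn x 0.001
[360.33661291 226.64663692] [360.72314251 226.42796153]
reel [(array([ 0.502 , -0.1724,  0.0079]), 0.7)]
spindle_top [(array([ 0.5059, -0.1745,  0.0927]), 0.65)]Traceback (most recent call last):
  File "<string>", line 7, in <module>
    for t in ('reel','spindle_top','lid','spindle_axis','tray'): print(t,[(np.round(x['point'],4),round(x['confidence'],2)) for x in nets.tip_of('top',t)[:2]])
                                                                                                                                     ~~~~~~~~~~~^^^^^^^^^
ValueError: it knows: beaker, case, lid_handle, lid_hinge, media_bottle, reel, spatula, spindle_axis, spindle_top, tip_box, tray
```

View pics/t4.png

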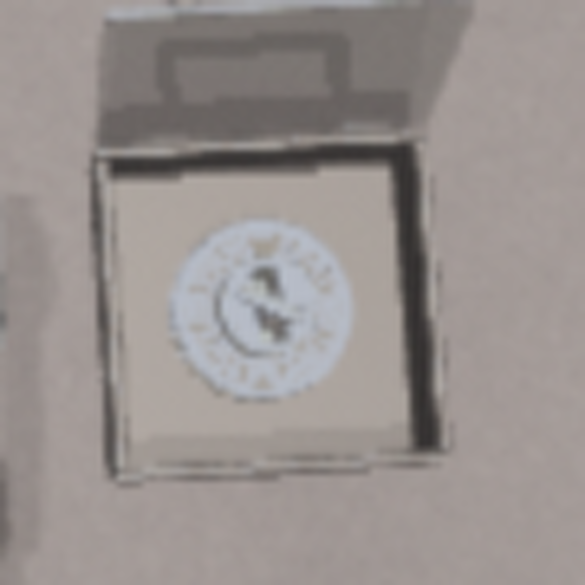

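```bash
python3 -c "
from h import *
P=[eyes.capture('top') for _ in range(8)]
a=np.mean([p['pixels'].astype(float) for p in P],0)[210:245,343:378,::-1]
print(np.round(a[8:26,8:28].mean(2)).astype(int))
a=np.clip((a-60)*1.3,0,255).astype(np.uint8)
b=cv2.resize(a,None,fx=17,fy=17,interpolation=cv2.INTER_LANCZOS4)
cv2.imwrite('pics/t5.png',b)
S=[eyes.capture('scene') for _ in range(6)]
print(proj(S[0],[.504,-.174,.09]))
a=np.mean([p['pixels'].astype(float) for p in S],0)[160:210,262:322,::-1]
a=np.clip((a-40)*1.3,0,255).astype(np.uint8)
cv2.imwrite('pics/s5.png',cv2.resize(a,None,fx=10,fy=10,interpolation=cv2.INTER_LANCZOS4))
for t in ('reel','spindle_top','tray'): print(t,[(np.round(x['point'],4),round(x['confidence'],2)) for x in nets.tip_of('scene',t)[:2]])
"
```

```text
[[185 185 174 183 187 186 182 181 158 156 158 169 179 171 179 187 187 185
  186 175]
 [187 185 181 174 183 178 181 182 158 160 166 183 183 181 182 180 178 173
  187 185]
 [185 185 187 183 184 171 173 182 177 175 176 182 187 179 171 170 178 183
  187 183]
 [184 181 182 173 180 186 186 175 141 120 126 152 186 188 187 182 168 181
  179 165]
 [182 173 181 175 177 188 184 157 122 111 104 133 185 189 189 186 173 176
  170 176]
 [182 182 175 157 185 188 185 180 162 154 105 121 181 189 189 189 184 174
  179 175]
 [170 178 163 161 185 182 174 181 173 172 123 124 166 188 190 189 188 183
  169 168]
 [183 175 150 177 185 173 180 181 184 180 154 147 159 186 189 189 189 187
  182 180]
 [186 176 137 184 189 184 168 162 177 179 183 181 176 187 185 184 186 184
  184 188]
 [184 175 138 184 189 189 187 179 140 135 176 179 185 184 172 169 182 185
  185 187]
 [184 177 140 177 188 189 189 183 142 113 132 135 173 178 181 180 185 178
  184 185]
 [181 181 155 153 186 188 189 186 162 116 120 118 116 140 171 176 185 176
  184 185]
 [171 181 175 135 177 183 189 189 180 140 129 111 119 161 185 187 185 170
  176 182]
 [184 182 171 146 152 180 188 189 188 181 171 121 118 155 186 186 183 176
  167 169]
 [178 169 169 176 146 155 179 188 188 185 178 147 151 167 182 175 180 171
  177 182]
 [182 182 183 184 177 142 146 175 180 181 182 181 180 184 175 169 182 180
  172 183]
 [183 172 183 184 181 176 153 144 148 158 164 172 168 185 180 182 185 184
  183 185]
 [187 178 174 183 174 182 181 183 181 182 182 180 181 184 175 184 188 187
  186 187]]
[286.68483345 179.35605529]
reel [(array([ 0.5036, -0.1774, -0.0016]), 0.18)]
spindle_top [(array([ 0.5029, -0.1788,  0.0951]), 0.66), (array([ 0.6731, -0.1636,  0.2519]), 0.61)]
tray [(array([ 0.5165,  0.175 , -0.0008]), 0.86)]
```

View pics/t5.png

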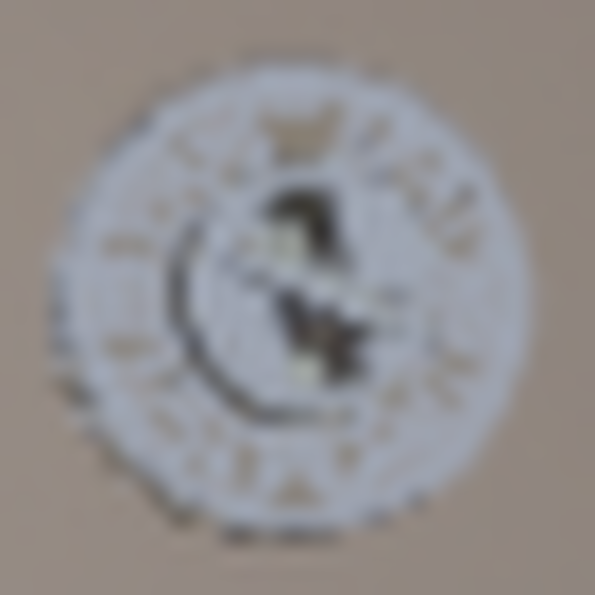

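View pics/s5.png

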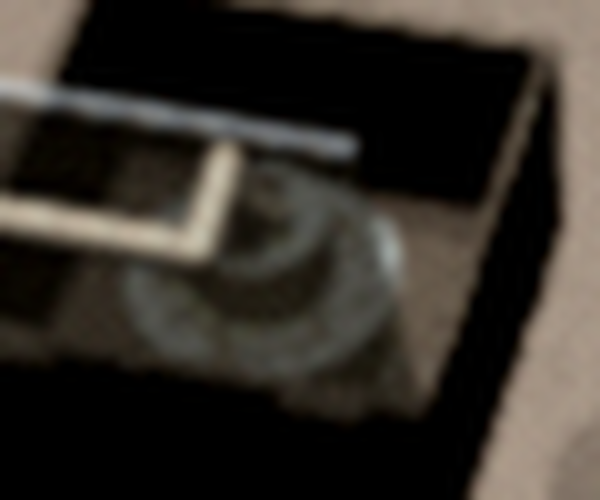

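Call:
step_arm:
  motion:
    - [[0, 0, 0, 0, 0.01, 0.03, -1], [0, 0, 0, 0, 0.01, 0.03, -1], [0, 0, 0, 0, 0.01, 0.03, -1], [0, 0, 0, 0, 0.01, 0.03, -1], [0, 0, 0, 0, 0.01, 0.03, -1], [0, 0, 0, 0, 0.01, 0.03, -1], [0, 0, 0, 0.02, 0.01, 0.03, -1], [0, 0, 0, 0.03, 0.005, 0.03, -1], [0, 0, 0, 0.03, 0, 0.006, -1], [0, 0, 0, 0.03, 0, 0, -1], [0, 0, 0, 0.03, 0, 0, -1], [0, 0, 0, 0, 0, 0, -1]]

```text
time: 11.88
eef_pos: [0.5005, -0.1743, 0.1734]
eef_rot: [[-0.011, 0.997, 0.077], [0.005, 0.078, -0.997], [-1.0, -0.01, -0.006]]
force: [-0.9, 0.5, -1.3]
width: 0.0855
```

```bash
python3 -c "
from h import *
delta([0.502,-0.1755,0.05],0.076)
"
```

```text
t 11.88 pos [ 0.5005 -0.1743  0.1734] yaw 0.078 F [-0.9  0.5 -1.3] w 0.0855 q [-0.4   0.1   1.47  0.    1.59 -0.48]
shift [0.1234 0.0027 0.002 ] turn x 0.002
```

Call:
step_arm:
  motion:
    - [[0, 0, 0, 0.02, 0.001, 0.001, -1], [0, 0, 0, 0.02, 0, 0, -1], [0, 0, 0, 0.02, 0, 0, -1], [0, 0, 0, 0.02, 0, 0, -1], [0, 0, 0, 0.015, 0, 0, -1], [0, 0, 0, 0.012, 0, 0, -1], [0, 0, 0, 0.008, 0, 0, -1], [0, 0, 0, 0.004, 0, 0, -1], [0, 0, 0, 0, 0, 0, -1], [0, 0, 0, 0, 0, 0, -1]]

```text
time: 12.72
eef_pos: [0.5049, -0.1763, 0.0624]
eef_rot: [[0.001, 0.997, 0.078], [-0.0, 0.078, -0.997], [-1.0, 0.001, 0.001]]
force: [-0.2, -0.1, 0.7]
width: 0.0856
```

```bash
python3 -c "
from h import *
delta([0.502,-0.1755,0.052],0.076)
"
```

```text
t 12.72 pos [ 0.5049 -0.1763  0.0624] yaw 0.078 F [-0.2 -0.1  0.7] w 0.0856 q [-0.41  0.2   1.58  0.    1.36 -0.48]
shift [ 0.0104 -0.0028 -0.001 ] turn x 0.002
```

Call:
step_arm:
  motion:
    - [[0, 0, 0, 0.005, -0.0025, -0.001, -1], [0, 0, 0, 0.004, 0, 0, -1], [0, 0, 0, 0, 0, 0, -0.4], [0, 0, 0, 0, 0, 0, -0.1], [0, 0, 0, 0, 0, 0, 0.2], [0, 0, 0, 0, 0, 0, 0.5], [0, 0, 0, 0, 0, 0, 0.5], [0, 0, 0, 0, 0, 0, 0.5], [0, 0, 0, 0, 0, 0, 0.5]]
  grip_force: 30

```text
time: 13.47
eef_pos: [0.502, -0.1755, 0.0528]
eef_rot: [[0.001, 0.997, 0.078], [-0.0, 0.078, -0.997], [-1.0, 0.001, 0.0]]
force: [0.5, 0.5, 3.0]
width: 0.0533
```

```bash
python3 -c "
from h import *
delta([0.502,-0.1755,0.052],0.076)
"
```

```text
t 13.47 pos [ 0.502  -0.1755  0.0528] yaw 0.078 F [0.5 0.5 3. ] w 0.0533 q [-0.41  0.21  1.6   0.    1.34 -0.48]
shift [ 0.0008 -0.      0.    ] turn x 0.002
```

Call:
step_arm:
  motion:
    - [[0, 0, 0, -0.0015, 0, 0, 0.5], [-0.1, 0, 0, 0, 0, 0, 0.5], [-0.1, 0, 0, 0, 0, 0, 0.5], [-0.1, 0, 0, 0, 0, 0, 0.5], [-0.1, 0, 0, 0, 0, 0, 0.5], [-0.1, 0, 0, 0, 0, 0, 0.5], [-0.1, 0, 0, 0, 0, 0, 0.5], [-0.1, 0, 0, 0, 0, 0, 0.5], [-0.1, 0, 0, 0, 0, 0, 0.5], [-0.1, 0, 0, 0, 0, 0, 0.5], [-0.1, 0, 0, 0, 0, 0, 0.5], [-0.07, 0, 0, 0, 0, 0, 0.5]]

```text
time: 14.47
eef_pos: [0.5013, -0.1751, 0.0532]
eef_rot: [[-0.001, 0.406, 0.914], [0.001, 0.914, -0.406], [-1.0, 0.0, -0.001]]
force: [-0.3, 0.6, -2.3]
width: 0.0531
```

Call:
step_arm:
  motion:
    - [[0, 0, 0, 0, 0, 0, 0.5], [0, 0, 0, -0.0025, 0, 0, 0.5], [0, 0, 0, -0.0025, 0, 0, 0.5], [0, 0, 0, -0.0015, 0, 0, 0.5], [0, 0, 0, 0, 0, 0, 0.5], [0, 0, 0, 0, 0, 0, 0.5]]

```text
time: 14.97
eef_pos: [0.5019, -0.1754, 0.0606]
eef_rot: [[0.0, 0.411, 0.912], [-0.0, 0.912, -0.411], [-1.0, 0.0, 0.0]]
force: [0.6, -0.4, -3.0]
width: 0.0531
```

```bash
python3 -c "
from h import *
delta([0.502,-0.1755,0.052],0.076)
print(env.state()['moment'])
"
```

```text
t 14.97 pos [ 0.5019 -0.1754  0.0606] yaw 1.147 F [ 0.6 -0.4 -3. ] w 0.0531 q [-0.41  0.2   1.59  0.    1.35 -1.55]
shift [ 0.0086 -0.0001  0.0001] turn x 1.071
[ 0.003811   -0.02642351  0.00867202]
```

Call:
step_arm:
  motion:
    - [[0, 0, 0, -0.004, 0, 0, 0.5], [0, 0, 0, -0.004, 0, 0, 0.5], [0, 0, 0, -0.004, 0, 0, 0.5], [0, 0, 0, -0.004, 0, 0, 0.5], [0, 0, 0, 0, 0, 0, 0.5]]

```text
time: 15.38
eef_pos: [0.5024, -0.1756, 0.0778]
eef_rot: [[0.002, 0.41, 0.912], [-0.001, 0.912, -0.41], [-1.0, 0.0, 0.002]]
force: [0.3, 0.1, -2.4]
width: 0.0532
```

Call:
step_arm:
  motion:
    - [[0, 0, 0, -0.01, 0, 0, 0.5], [0, 0, 0, -0.01, 0, 0, 0.5], [0, 0, 0, -0.01, 0, 0, 0.5], [0, 0, 0, -0.01, 0, 0, 0.5], [0, 0, 0, -0.01, 0, 0, 0.5], [0, 0, 0, -0.01, 0, 0, 0.5], [0, 0, 0, -0.01, 0, 0, 0.5], [0, 0, 0, -0.01, 0, 0, 0.5], [0, 0, 0, -0.01, 0, 0, 0.5], [0, 0, 0, -0.01, 0, 0, 0.5], [0, 0, 0, 0, 0, 0, 0.5]]

```text
time: 16.3
eef_pos: [0.5027, -0.1757, 0.1793]
eef_rot: [[0.004, 0.41, 0.912], [-0.001, 0.912, -0.41], [-1.0, 0.0, 0.004]]
force: [0.9, 0.1, -1.9]
width: 0.0533
```

```bash
python3 -c "
from h import *
delta([0.502,-0.1755,0.052],0.076)
snap('scene','s6',(200,80,420,280),3.2)
"
```

```text
t 16.3 pos [ 0.5027 -0.1757  0.1793] yaw 1.148 F [ 0.9  0.1 -1.9] w 0.0533 q [-0.41  0.09  1.46  0.    1.58 -1.55]
shift [ 1.272e-01 -1.000e-04 -1.300e-03] turn x 1.072
```

View pics/s6.png

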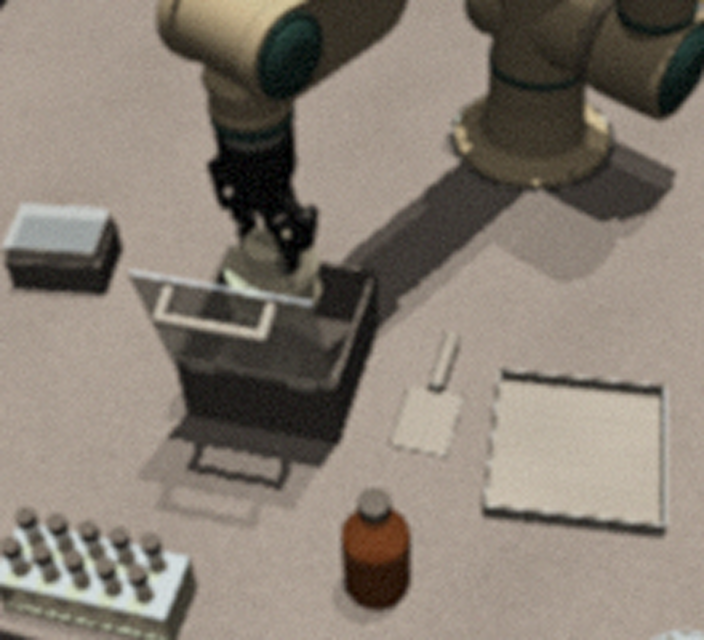

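Call:
step_arm:
  motion:
    - [[0, 0, 0, -0.01, 0, 0, 0.5], [0, 0, 0, -0.01, 0.009, -0.0035, 0.5], [0, 0, 0, 0, 0.018, -0.007, 0.5], [0, 0, 0, 0, 0.027, -0.0107, 0.5], [0, 0, 0, 0, 0.027, -0.0107, 0.5], [0, 0, 0, 0, 0.027, -0.0107, 0.5], [0, 0, 0, 0, 0.027, -0.0107, 0.5], [0, 0, 0, 0, 0.027, -0.0107, 0.5], [0, 0, 0, 0, 0.027, -0.0107, 0.5], [0, 0, 0, 0, 0.027, -0.0107, 0.5], [0, 0, 0, 0, 0.027, -0.0107, 0.5], [0, 0, 0, 0, 0.027, -0.0107, 0.5]]

```text
time: 17.35
eef_pos: [0.5148, 0.1168, 0.1972]
eef_rot: [[0.0, 0.41, 0.912], [0.0, 0.912, -0.41], [-1.0, 0.0, 0.0]]
force: [0.2, -0.5, -2.5]
width: 0.0535
```

Call:
step_arm:
  motion:
    - [[0, 0, 0, 0, 0.025, -0.01, 0.5], [0, 0, 0, 0, 0.018, -0.0075, 0.5], [0, 0, 0, 0, 0.009, -0.004, 0.5], [0, 0, 0, 0, 0, 0, 0.5], [0, 0, 0, 0, 0, 0, 0.5], [0, 0, 0, 0, 0, 0, 0.5]]

```text
time: 17.85
eef_pos: [0.5169, 0.17, 0.1966]
eef_rot: [[-0.0, 0.411, 0.912], [-0.0, 0.912, -0.411], [-1.0, -0.0, 0.0]]
force: [0.2, -0.6, -2.7]
width: 0.053
```

```bash
python3 -c "
from h import *
delta([0.5185,0.1745,0.05],0.076)
snap('scene','s7',(250,80,470,280),3.2)
"
```

```text
t 17.85 pos [0.5169 0.17   0.1966] yaw 1.147 F [ 0.2 -0.6 -2.7] w 0.053 q [ 0.25  0.12  1.4  -0.    1.62 -0.9 ]
shift [ 0.1466  0.0048 -0.0004] turn x 1.071
```

View pics/s7.png

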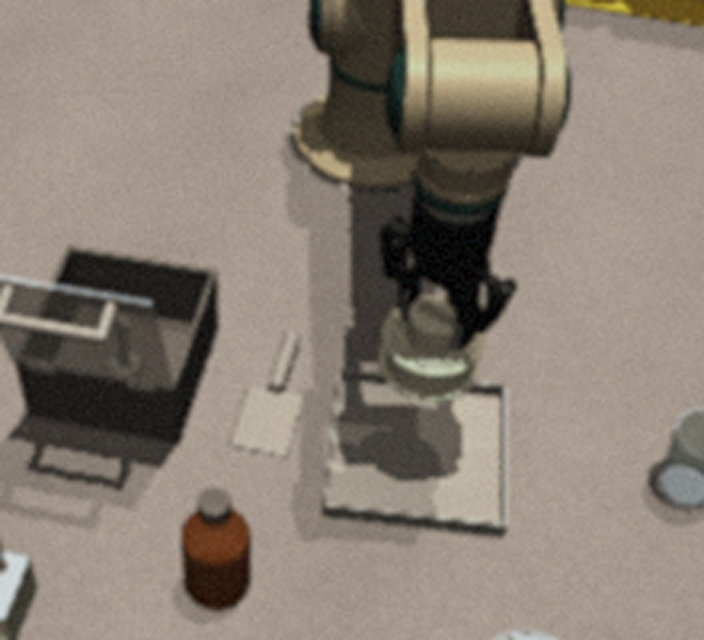

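Call:
step_arm:
  motion:
    - [[0, 0, 0, 0.01, 0.0045, 0, 0.5], [0, 0, 0, 0.015, 0, 0, 0.5], [0, 0, 0, 0.02, 0, 0, 0.5], [0, 0, 0, 0.02, 0, 0, 0.5], [0, 0, 0, 0.02, 0, 0, 0.5], [0, 0, 0, 0.02, 0, 0, 0.5], [0, 0, 0, 0.015, 0, 0, 0.5], [0, 0, 0, 0.01, 0, 0, 0.5], [0, 0, 0, 0.005, 0, 0, 0.5], [0, 0, 0, 0, 0, 0, 0.5], [0, 0, 0, 0, 0, 0, 0.5]]

```text
time: 18.82
eef_pos: [0.5192, 0.175, 0.062]
eef_rot: [[0.001, 0.411, 0.912], [0.0, 0.912, -0.411], [-1.0, 0.001, 0.001]]
force: [0.4, 0.1, -1.3]
width: 0.0533
```

Call:
step_arm:
  motion:
    - [[0, 0, 0, 0.003, 0, 0, 0.5], [0, 0, 0, 0.003, 0, 0, 0.5], [0, 0, 0, 0, 0, 0, 0.5], [0, 0, 0, 0, 0, 0, 0.5]]

```text
time: 19.15
eef_pos: [0.5188, 0.1751, 0.0556]
eef_rot: [[0.0, 0.41, 0.912], [0.0, 0.912, -0.41], [-1.0, 0.0, 0.0]]
force: [1.0, 0.0, -2.1]
width: 0.0533
```

Call:
step_arm:
  motion:
    - [[0, 0, 0, 0.002, 0, 0, 0.5], [0, 0, 0, 0.002, 0, 0, 0.5], [0, 0, 0, 0, 0, 0, 0.5], [0, 0, 0, 0, 0, 0, 0.5]]

```text
time: 19.48
eef_pos: [0.5186, 0.175, 0.0512]
eef_rot: [[-0.0, 0.41, 0.912], [-0.0, 0.912, -0.41], [-1.0, -0.0, -0.0]]
force: [-0.1, 0.2, -1.7]
width: 0.0532
```

Call:
step_arm:
  motion:
    - [[0, 0, 0, 0.001, 0, 0, 0.5], [0, 0, 0, 0.001, 0, 0, 0.5], [0, 0, 0, 0, 0, 0, 0.5]]

```text
time: 19.73
eef_pos: [0.5189, 0.1751, 0.0498]
eef_rot: [[0.001, 0.41, 0.912], [0.0, 0.912, -0.41], [-1.0, 0.0, 0.0]]
force: [-1.3, -0.4, 0.3]
width: 0.0535
```

Call:
step_arm:
  motion:
    - [[0, 0, 0, 0.001, 0, 0, 0.5], [0, 0, 0, 0, 0, 0, 0.5], [0, 0, 0, 0, 0, 0, 0.5]]

```text
time: 19.98
eef_pos: [0.519, 0.1751, 0.0498]
eef_rot: [[0.001, 0.41, 0.912], [0.0, 0.912, -0.41], [-1.0, 0.001, 0.001]]
force: [-3.6, -0.9, 7.4]
width: 0.0534
```

Call:
step_arm:
  motion:
    - [[0, 0, 0, -0.0005, 0, 0, -0.3], [0, 0, 0, 0, 0, 0, -0.4], [0, 0, 0, 0, 0, 0, -0.6], [0, 0, 0, 0, 0, 0, -0.8], [0, 0, 0, 0, 0, 0, -1], [0, 0, 0, 0, 0, 0, -1], [0, 0, 0, 0, 0, 0, -1], [0, 0, 0, 0, 0, 0, -1]]

```text
time: 20.65
eef_pos: [0.5188, 0.1751, 0.0489]
eef_rot: [[-0.0, 0.41, 0.912], [0.0, 0.912, -0.41], [-1.0, 0.0, -0.0]]
force: [-0.6, 0.0, -0.4]
width: 0.0853
```

Call:
step_arm:
  motion:
    - [[0, 0, 0, -0.005, 0, 0, -1], [0, 0, 0, -0.01, 0, 0, -1], [0, 0, 0, -0.02, 0, 0, -1], [0, 0, 0, -0.02, 0, 0, -1], [0, 0, 0, -0.03, 0, 0, -1], [0, 0, 0, -0.03, 0, 0, -1], [0, 0, 0, -0.03, 0, 0, -1], [0, 0, 0, -0.03, 0, 0, -1], [0, 0, 0, -0.01, 0, -0.02, -1], [0, 0, 0, 0, 0, -0.03, -1], [0, 0, 0, 0, 0, -0.03, -1], [0, 0, 0, 0, 0, -0.03, -1]]

```text
time: 21.65
eef_pos: [0.4174, 0.2205, 0.2353]
eef_rot: [[0.002, 0.411, 0.912], [0.001, 0.912, -0.411], [-1.0, 0.001, 0.001]]
force: [0.1, 0.4, -0.4]
width: 0.0854
```

```bash
python3 -c "
from h import *
delta([0.5185,0.1745,0.05],0.076)
r=snap('scene','s8',(230,80,500,280),2.9)
S=r['pixels']
r=snap('top','t8',(200,130,440,280),3.3)
for c in('scene','top'):
  for t in ('reel','lid_handle','media_bottle','beaker','spatula','tip_box','tray'): print(c,t,[(np.round(x['point'],4),round(x['confidence'],2)) for x in nets.tip_of(c,t)[:2]])
"
```

```text
t 21.65 pos [0.4174 0.2205 0.2353] yaw 1.147 F [ 0.1  0.4 -0.4] w 0.0854 q [ 0.41 -0.1   1.54  0.    1.7  -0.74]
shift [ 0.1854 -0.0006  0.1108] turn x 1.071
scene reel [(array([0.5198, 0.1768, 0.0032]), 0.66)]
scene lid_handle [(array([ 0.6707, -0.1642,  0.2525]), 0.71)]
scene media_bottle [(array([ 0.7349,  0.0136, -0.0023]), 0.71), (array([0.5201, 0.1776, 0.0071]), 0.71)]
scene beaker [(array([0.4735, 0.4603, 0.0012]), 0.93), (array([ 0.6712, -0.1618,  0.2536]), 0.23)]
scene spatula [(array([ 4.865e-01, -1.500e-03,  1.000e-04]), 0.68), (array([ 0.4999, -0.1733,  0.0045]), 0.23)]
scene tip_box [(array([ 0.426 , -0.4979,  0.0034]), 0.83)]
scene tray [(array([5.169e-01, 1.753e-01, 3.000e-04]), 0.84)]
top reel []
top lid_handle [(array([ 0.6678, -0.1611,  0.2556]), 0.67), (array([ 0.429 , -0.5015, -0.0027]), 0.22)]
top media_bottle [(array([0.5202, 0.1767, 0.0046]), 0.7), (array([0.7378, 0.0112, 0.0039]), 0.61)]
top beaker [(array([ 0.4766,  0.4583, -0.0005]), 0.8)]
top spatula [(array([0.4829, 0.0039, 0.0008]), 0.8)]
top tip_box [(array([ 0.4275, -0.4987, -0.0017]), 0.76)]
top tray [(array([0.5155, 0.1757, 0.0007]), 0.84)]
```

View pics/s8.png

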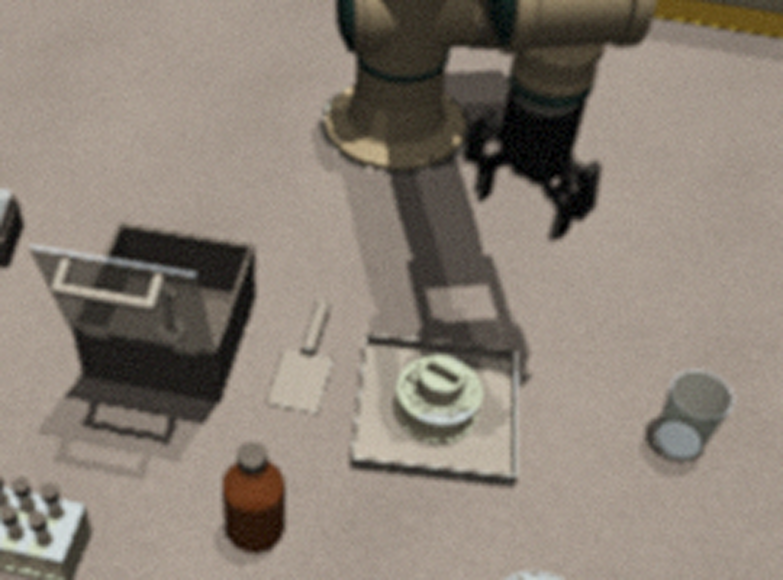

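View pics/t8.png

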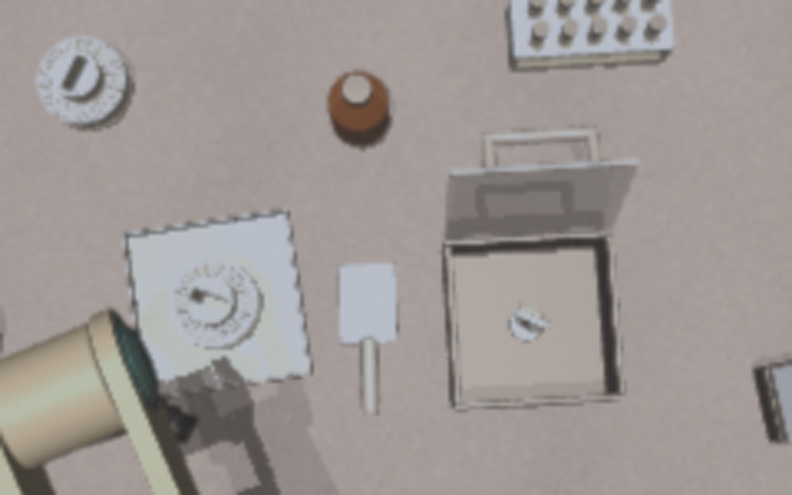

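```bash
python3 -c "
from h import *
print(order.job_done())"
```

```text
the job is handed in; nothing more can be done
None
```

The reel is out of the case and sitting flat, collar up, near the middle of the steel tray. The lid is open on its stop. I handed the job in at about 22.5 s.

- **Lid:** I swung it up by its handle to about 1.7 rad and let go so it fell back onto the stop. Both cameras put the handle at about (0.67, -0.16, 0.25), which is where it should be at 1.8 rad.
- **Reel:** I turned it about 61°, judging the slot against the cross-bar from the top picture. It then rose straight off the spindle with only its own weight, about 2.5 N, on the wrist. I lowered it until it touched the tray at about 7 N, then let go.
- **Last checks:** The scene picture shows the reel at (0.52, 0.177), inside the tray walls, with the gripper clear and nothing touching. The bottle, beaker, spatula and tip box are where they started, to within the networks' error.
- **Disagreement:** In the last pictures the network found no reel in the top view and labelled that spot "media_bottle". The picture itself plainly shows the reel there.
- **Forces:** The highest wrist force I read was about 24 N, for a moment when the fingers closed on the lid handle. I read it only at the end of each move, so brief higher values would not have shown.

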